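Seat a jaw pad on the suction plate and hold the self-closing gate half open

TASK

I want to sand this little beech jaw pad on the suction plate. Lay it flat, drilled face up, on the middle of the plate between the two stops, square to them and covering the whole suction mouth, and let go of it while the gate is still shut; then take the knob of the self-closing duct gate in the gripper, draw the gate half open to the middle mark and keep holding it there, because it springs shut when released. Finish while still holding the gate at half, with the pad undisturbed and the sanding block and tape measure left where they are.

Things in the scene. Friction and masses are not known exactly. Their poses are not given: they have to be found in the camera images.
- pad: the workpiece: a loose pale beech block 44 x 72 x 20 mm (x, y, z) with two small countersunk screw holes in its upper face, about 50 g, lying flat on the bench in front of the station. Origin at the centre of its underside, z up, y along its length. It is the smaller of the two blocks there.
- station: the suction hold-down, fixed to the bench: a plywood box with an aluminium plate on top, 110 x 150 mm (x, y), plate top 54 mm above the bench; a 40 mm grey duct leaves its -y side, passes a sliding gate and runs over the bench's edge to the floor. Origin on the bench under the plate's centre, x away from the robot at yaw 0, z up.
- suction_mouth (a point): centre of the plate's top and of the suction mouth (small holes in a flush rubber gasket, 26 x 51 mm in x, y); axes as the station's. Two steel stops, 50 mm long in x, 12 mm wide, 9 mm high, stand at y = +/-46 mm: 80 mm gap between them; front and back are open. The pad sits with its length along y, its underside at this height.
- gate_knob (a point): middle of the upright black knob on the gate's blade, moving with it: round, 17 to 23 mm across, 39 mm high, from 22 mm below this point to 17 mm above. Shut, it is at x -32, y -135, z 89 mm in the station's frame, at the first of three scribed lines on the gate frame's top (second: half open, third: fully open).
- gate (a joint): travel of the gate's blade: 0 shut, 0.060 m fully open, 0.030 m half open (middle line). It opens along the station's -x, toward the robot, and a spring pulls it shut with about 3 N when shut, 8 N at half and 13 N fully open; let go, it closes.
- sanding_block: bystander: a loose cork sanding block 60 x 100 x 32 mm with grey abrasive paper round its underside, on the bench in front of the station; origin at the centre of its underside, y along its length. The pad and it may stand in either place.
- tape_measure: bystander: a loose pocket tape measure 75 x 95 x 36 mm lying on the bench behind the station; origin under its middle.
- gate_frame (a point): centre of the gate body's top, where the duct passes under it; axes as the station's, fixed. The aluminium frame, 20 mm thick in y, reaches from 132 mm in front (-x) of this point to 44 mm behind; its top is level, 62 mm above the bench. A spring barrel lies along its -y side from x = -14 to +52 mm and stands 4 mm above the top.
Things that resemble listed ones, but are neither listed nor needed, are in the scene too. Several things have the shape of the pad; the one meant has the colours described above.

How it is judged:
By the outcome, as a careful person would: the job done as asked, in the order asked, and still so for the second after the job is handed in, while the arm keeps its last pose, push and grip.
It also fails if it takes over 48 s, if anything falls off the work surface, if the arm or the gripper's body presses on something with over 40 N, if the wrist force passes 120 N, or if a joint passes its speed limit or range.

ROBOT

A 6-joint arm with a two-finger parallel gripper is mounted at the origin on a cart in front of the work surface, level with it; the furniture and walls round the work are solid. World frame = base frame: x ahead of the robot, y to its left, z up, the work surface at z = 0. Lengths are in m, angles in rad, forces in N, time in s.
With the tool pointing down it reaches from about 0.25 to 0.725 m from the base axis. Payload 4 kg.
Tool frame: the origin (TCP) lies on the centre line of the jaws, within the pads' length; the fingertips stand 22 mm ahead of it and the grasp point (between the pads) lies 3 mm ahead of it; z points along the fingers, y is the line along which they close (so a half turn about z gives the same grasp; the last joint's range is limited). The gripper opens to 85 mm and grips with 20 to 120 N. Pads are 22 mm wide; open, the fingers measure 114 mm over their backs; the gripper's body (76 mm by 85 mm) begins 54 mm behind the grasp point. The pads swing forward as they close: fully open they stand 13 mm farther back than shut.
Start: joints at [1.177, 0.241, 0.005, 1.335, 0, 1.571], TCP at [0.192, 0.462, 0.253] pointing down, gripper open.
Joint ranges: [-2.72, 2.72], [-1.05, 1.87], [-1.09, 1.28], [-1.99, 2.15], [-1.42, 1.44], [-3.14, 3.14]. Speed limits (rad/s): [2.79, 2.79, 3.14, 3.14, 3.14, 3.14].

INTERFACE

Orientations are given as a unit quaternion [x, y, z, w].
In Python, from workcell import bot gives the robot as it stands.
- The arm moves only by the shell command python3 -m inch 'ROWS'. ROWS is JSON, one flat list of numbers, 7 for each row, row after row: the shift along the world's x, y, z in mm, then the turn, a rotation vector about the world's x, y, z in rad, then the opening in per cent of the stroke, from 0 (shut) to 100 (fully open). A call has 1 to 8 rows; each row is the pose to reach, as a shift and turn from the pose commanded when the call began; what a row does not reach only later rows make up. A row lasts 1/12 s, in which the tool goes at most 41.7 mm and 7.16 degrees, less where a joint would pass 70% of its speed; a pose out of reach is approached as far as the arm can. A call with a gripper value outside its range is refused whole. The fingers move at their own pace and stop on an object; the grip force is fixed at half the most. Time passes only in rows, so rows that repeat a pose let the fingers close. It gives the time, the measured TCP pose, the force, the opening and the grip force at its end, in the units of the state.
- bot.get_obs(): the state, without advancing time (a new reading comes with each control period).
- bot.camera(name): name is "scene" or "top" or "wrist"; returns the picture (420x560x3 uint8, blue, green, red); there is no depth.
- bot.camera_info(name): a dict with "intrinsics" (3x3 intrinsics, pixels), "camera_from_world" (4x4, takes a point from world to camera coordinates); the wrist camera has in their place "hand_eye" (4x4, takes a point from camera to tool coordinates, whose origin is the TCP and whose axes are the flange's). Camera axes: x right, y down, z forward; pixel columns grow to the right and rows downward; lengths in m; the calibration is good to about 2 mm. A picture is of the moment at which its call begins: read the wrist's pose just before it. camera_info takes no time and is no camera call.
- bot.job_done(): hands the job in; it is judged then, once.
Trained networks look in the newest picture that a camera, given by its name, has taken for a name from the list of things; names that differ only in an ending like _2 or _b are one class to them, and where a whole thing is asked for, a point or a joint stands for the part that bears it (a point fixed in the world has none). Each returns a list of dicts, best first, with "confidence" (0 to 1); they miss things now and then, are a little off and sometimes report something else, mostly with a low value. They report only what shows in the picture. A call takes as long as a camera call. They do not tell look-alikes from the thing itself.
- bot.silhouettes(camera, target): "mask" (420x560 bool, what is visible of it) and "uv" ([column, row] in pixels, amid what is visible of it).
- bot.spot_point(camera, target): "uv" ([column, row] in pixels: a listed point, or the origin of a listed thing).
The state is a dict: "clock": time; "joint_pos": joint angles; "joint_vel": joint speeds; "tau": joint torques, N m; "eef_pos": TCP position; "tool_rot": TCP orientation; "ft_force": force on the tool from outside, world axes, zero at the start; "ft_torque": the same for the moment, N m; "grip_width": finger opening in m; "grasp_force": force on a finger pad.
Only numpy, scipy, OpenCV 4.12 (cv2) and the standard library are available. Lean on these libraries where they do the work, as an engineer would, in place of code of your own. Each camera call takes 0.05 s, during which the arm holds its last target. There are 200 camera calls.

## Working session

There is one attempt and no reset: what is moved stays moved. The work goes in short steps, Python scripts to look and compute and a shell command to move; the robot and the scene stay as the last step left them, time stands still between calls to the robot, and variables do not carry over. Pictures are saved under pics/ and viewed, at most 10 in all, crops included, and the job is handed in when it is done.

```bash
mkdir -p pics
cat > h.py <<'E'
import numpy as np, cv2
from workcell import bot
from scipy.spatial.transform import Rotation as R
def cam(name):
    o=bot.get_obs(); im=bot.camera(name); i=bot.camera_info(name); K=np.array(i["intrinsics"])
    if "camera_from_world" in i: W=np.linalg.inv(np.array(i["camera_from_world"]))
    else:
        T=np.eye(4);T[:3,:3]=R.from_quat(o["tool_rot"]).as_matrix();T[:3,3]=o["eef_pos"];W=T@np.array(i["hand_eye"])
    return im,K,W
def ray(K,W,uv,z):
    d=W[:3,:3]@np.linalg.solve(K,[uv[0],uv[1],1.]);c=W[:3,3]
    return c+d*(z-c[2])/d[2]
def proj(K,W,p):
    q=np.linalg.inv(W)@np.append(p,1);q=K@q[:3];return q[:2]/q[2]
E
python3 - <<'E'
from h import *
zs={"pad":0,"suction_mouth":.054,"gate_knob":.089,"sanding_block":0,"tape_measure":0,"gate_frame":.062,"station":0}
ims=[]
for n in ["top","scene"]:
    im,K,W=cam(n);cv2.imwrite(f"pics/{n}0.png",im)
    print(n,W[:3,3].round(3))
    for t,z in zs.items():
        for d in bot.spot_point(n,t)[:3]: print(n,t,round(d["confidence"],2),np.round(d["uv"]),ray(K,W,d["uv"],z).round(4))
    for d in bot.silhouettes(n,"pad")[:5]:
        m=d["mask"];print("sil",d["confidence"],np.round(d["uv"]),m.sum(),im[m].mean(0).round(),ray(K,W,d["uv"],.02).round(3), cv2.minAreaRect(np.argwhere(m)[:,::-1].astype(np.float32)))
print(bot.get_obs()["clock"])
E
```

```text
top [ 0.446 -0.108  1.152]
top pad 0.88 [225. 298.] [0.4243 0.0165 0.    ]
top pad 0.8 [345. 245.] [ 0.539  -0.2485  0.    ]
top pad 0.69 [194. 245.] [0.5418 0.0855 0.    ]
top suction_mouth 0.88 [239. 180.] [ 0.6756 -0.0166  0.054 ]
top gate_knob 0.55 [303. 190.] [ 0.647  -0.1542  0.089 ]
top sanding_block 0.65 [343. 293.] [ 0.4324 -0.2425  0.    ]
top tape_measure 0.8 [252. 136.] [ 0.7905 -0.0427  0.    ]
top tape_measure 0.55 [240. 188.] [ 0.6694 -0.0163  0.    ]
top gate_frame 0.67 [302. 168.] [ 0.7005 -0.1525  0.062 ]
top station 0.64 [242. 188.] [ 0.6682 -0.0204  0.    ]
sil 0.97 [346. 242.] 651 [54. 53. 59.] [ 0.545 -0.25   0.02 ] ((345.2500305175781, 240.75003051757812), (19.798988342285156, 33.23401641845703), 45.0)
sil 0.96 [282. 272.] 674 [108. 163.  99.] [ 0.48  -0.108  0.02 ] ((278.9893798828125, 270.04071044921875), (20.614458084106445, 34.49766540527344), 14.620874404907227)
sil 0.77 [195. 243.] 654 [149. 147. 151.] [0.544 0.082 0.02 ] ((194.5, 242.0), (20.0, 33.0), 90.0)
sil 0.67 [225. 293.] 663 [121. 157. 185.] [0.436 0.015 0.02 ] ((223.0138397216797, 296.02597045898
[... 801 characters left out ...]
[223. 237.] [ 0.6738 -0.0115  0.    ]
sil 0.93 [303. 294.] 703 [116. 170. 206.] [0.43  0.032 0.02 ] ((307.30926513671875, 293.6958923339844), (20.751300811767578, 34.87308120727539), 2.602562189102173)
sil 0.85 [310. 246.] 636 [ 77. 147.  78.] [ 0.479 -0.085  0.02 ] ((312.6881103515625, 243.3811798095703), (33.913394927978516, 20.545045852661133), 39.289405822753906)
sil 0.6 [316. 194.] 443 [40. 46. 53.] [ 0.547 -0.235  0.02 ] ((319.0882873535156, 193.85293579101562), (25.46623992919922, 19.16031265258789), 75.96376037597656)
sil 0.58 [244. 290.] 691 [127. 130. 132.] [0.538 0.089 0.02 ] ((243.51791381835938, 290.01226806640625), (21.631736755371094, 34.01134490966797), 34.38034439086914)
0.9
```

View pics/top0.png

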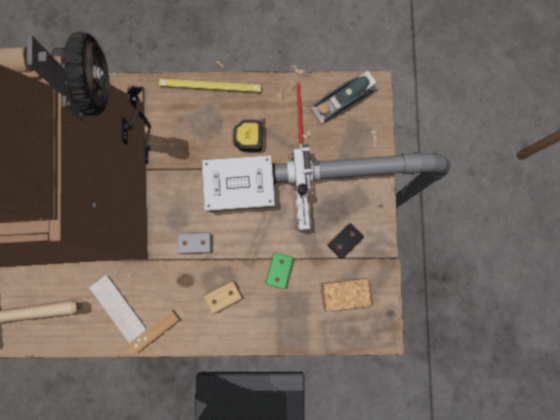

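View pics/scene0.png

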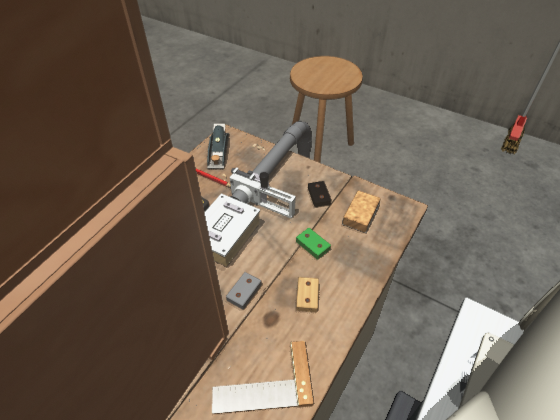

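The top view shows the beech pad at about (223,296), drilled face up and turned about 28°. The plate is at (239,182), turned a few degrees, and the knob is near (303,190). The green, grey and black blocks are look-alikes, the cork block is at (347,295), and a tall cabinet stands at the left (y > 0.2). The scene view agrees, with the pad at (308,293).

Run:
```python
from h import *
o=bot.get_obs();M=R.from_quat(o["tool_rot"]).as_matrix();print(o["eef_pos"],M.round(3),o["grip_width"])
i=bot.camera_info("wrist");print(np.array(i["hand_eye"]).round(3),np.array(i["intrinsics"]).round(1))
```

```text
[0.191859   0.46173973 0.25334745] [[-0.923  0.384  0.   ]
 [ 0.384  0.923  0.   ]
 [-0.     0.    -1.   ]] 0.08517265289165099
[[-0.    -0.962 -0.273  0.069]
 [ 1.    -0.     0.    -0.001]
 [-0.001 -0.273  0.962 -0.122]
 [ 0.     0.     0.     1.   ]] [[297.5   0.  277.6]
 [  0.  297.5 213.5]
 [  0.    0.    1. ]]
```

```bash
python3 -m inch '[30,-55,-5,0,0,-0.08,80, 60,-110,-10,0,0,-0.17,80, 90,-165,-20,0,0,-0.26,75, 119,-221,-25,0,0,-0.34,75, 149,-276,-30,0,0,-0.43,75, 178,-331,-40,0,0,-0.51,75, 208,-386,-45,0,0,-0.6,75, 238,-442,-53,0,0,-0.69,75]'; python3 -m inch '[40,-110,-13,0,0,-0.17,75, 60,-110,-13,0,0,-0.17,75]' ; python3 -c "
from h import *
o=bot.get_obs();M=R.from_quat(o['tool_rot']).as_matrix();print(np.degrees(np.arctan2(M[1,1],M[0,1])),o['joint_pos'])"
```

```text
clock: 1.57
eef_pos: [0.3497, 0.1681, 0.2195]
tool_rot: [0.517, 0.856, 0.001, 0.0]
ft_force: [1.2, 0.9, 0.2]
grip_width: 0.0642
grasp_force: 0.0
clock: 1.73
eef_pos: [0.3852, 0.0939, 0.2106]
tool_rot: [0.589, 0.808, -0.0, -0.0]
ft_force: [-0.3, 0.9, -0.3]
grip_width: 0.064
grasp_force: 0.0
17.888439039953358 [ 2.38992741e-01  6.25501944e-02 -3.22251716e-01  1.18641317e+00
  1.11850565e-04  1.49757691e+00]
```

```bash
python3 -m inch '[22,-38,-5,0,0,0.09,75, 45,-76,-10,0,0,0.175,75, 45,-76,-10,0,0,0.175,75, 45,-76,-10,0,0,0.175,75, 45,-76,-10,0,0,0.175,75]'
cat > look.py <<'E'
from h import *
import sys
def edges(n,t,z,want=None):
    pass
o=bot.get_obs();M=R.from_quat(o['tool_rot']).as_matrix();print('tcp',o['eef_pos'].round(4),'jaw',np.degrees(np.arctan2(M[1,1],M[0,1])).round(2),'tilt',M[:,2].round(3))
im,K,W=cam("wrist");cv2.imwrite(f"pics/{sys.argv[1]}.png",im)
for a in sys.argv[2:]:
    t,z,zt=a.split(",");z=float(z);zt=float(zt)
    for d in bot.spot_point("wrist",t)[:3]: print(t,round(d["confidence"],2),np.round(d["uv"]),ray(K,W,d["uv"],z).round(4))
    for d in bot.silhouettes("wrist",t)[:3]:
        m=d["mask"].astype(np.uint8);c=max(cv2.findContours(m,cv2.RETR_EXTERNAL,cv2.CHAIN_APPROX_NONE)[0],key=len)[:,0,:]
        P=np.array([ray(K,W,p,zt)[:2] for p in c],np.float32)
        r=cv2.minAreaRect(P*1000);print(" sil",t,round(d["confidence"],2),np.round(d["uv"]),im[d["mask"]].mean(0).round(),"rect mm",np.round(r[0],1),np.round(r[1],1),round(r[2],1))
E
python3 look.py w1 pad,0,0.02
```

```text
clock: 2.15
eef_pos: [0.4304, 0.02, 0.2005]
tool_rot: [0.515, 0.857, -0.0, -0.001]
ft_force: [0.2, 1.1, 0.5]
grip_width: 0.0639
grasp_force: 0.0
tcp [0.4304 0.02   0.2005] jaw 28.07 tilt [-0.001  0.001 -1.   ]
pad 0.96 [400. 195.] [0.5495 0.0821 0.    ]
pad 0.89 [272. 300.] [ 0.4862 -0.1018  0.    ]
pad 0.61 [278. 194.] [0.43   0.0187 0.    ]
 sil pad 0.96 [400. 194.] [131. 134. 141.] rect mm [542.2  82.9] [50.5 72.9] 1.5
 sil pad 0.86 [276. 195.] [ 91. 166. 212.] rect mm [427.4  19.9] [43.6 72.4] 26.9
 sil pad 0.55 [269. 305.] [ 51. 156.  41.] rect mm [ 481.9 -100.1] [49.8 75.2] 75.3
```

View pics/w1.png

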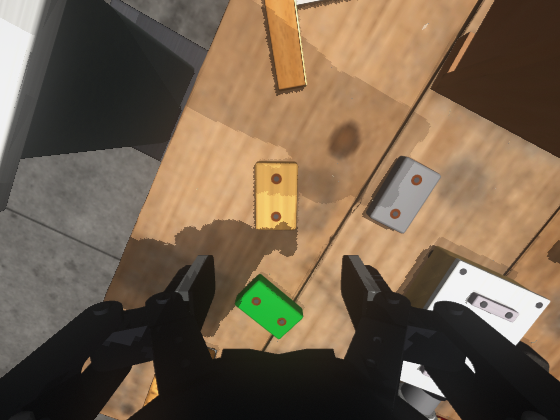

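The beech pad is at (276,195), which gives a centre of (0.4274, 0.0199) and a yaw of 26.9°. The gripper is almost right over it.

```bash
python3 -m inch '[-2,0,-35,0,0,-0.02,75, -3,0,-75,0,0,-0.02,75, -3,0,-115,0,0,-0.02,75, -3,0,-145,0,0,-0.02,75, -3,0,-165,0,0,-0.02,75, -3,0,-177,0,0,-0.02,75, -3,0,-177,0,0,-0.02,75, -3,0,-177,0,0,-0.02,75]' && python3 -m inch '[0,0,0,0,0,0,40, 0,0,0,0,0,0,30, 0,0,0,0,0,0,20, 0,0,0,0,0,0,20, 0,0,0,0,0,0,20, 0,0,0,0,0,0,20]'
```

```text
clock: 2.97
eef_pos: [0.4271, 0.0213, 0.0236]
tool_rot: [0.521, 0.853, -0.0, -0.001]
ft_force: [0.6, 0.6, 0.4]
grip_width: 0.0641
grasp_force: 0.0
clock: 3.47
eef_pos: [0.4294, 0.0206, 0.0253]
tool_rot: [0.522, 0.853, 0.001, 0.001]
ft_force: [-0.5, 0.0, 7.2]
grip_width: 0.0427
grasp_force: 62.0
```

```bash
python3 -m inch '[0,0,15,0,0,0,20, 0,0,40,0,0,0,20, 10,0,75,0,0,0,20, 25,-3,110,0,0,-0.06,20, 50,-6,140,0,0,-0.12,20, 75,-10,165,0,0,-0.18,20, 105,-14,185,0,0,-0.25,20, 140,-20,195,0,0,-0.32,20]' && python3 -m inch '[35,-4,0,0,0,-0.05,20, 65,-8,0,0,0,-0.1,20, 90,-12,0,0,0,-0.1,20, 102,-15,0,0,0,-0.1,20, 102,-15,0,0,0,-0.1,20, 102,-15,0,0,0,-0.1,20, 102,-15,0,0,0,-0.1,20]'; python3 look.py w2 suction_mouth,0.054,0.054 gate_knob,0.089,0.1 gate_frame,0.062,0.062 pad,0.19,0.2
```

```text
clock: 4.13
eef_pos: [0.5696, 0.0001, 0.2234]
tool_rot: [0.653, 0.758, 0.002, 0.002]
ft_force: [0.3, -0.1, 0.8]
grip_width: 0.0427
grasp_force: 61.2
clock: 4.72
eef_pos: [0.6689, -0.0148, 0.2187]
tool_rot: [0.688, 0.725, -0.0, -0.0]
ft_force: [0.0, 0.3, -1.2]
grip_width: 0.0422
grasp_force: 61.2
tcp [ 0.6689 -0.0148  0.2187] jaw 2.98 tilt [-0.001  0.    -1.   ]
suction_mouth 0.82 [282. 202.] [ 0.6722 -0.0157  0.054 ]
 sil suction_mouth 0.61 [285. 165.] [211. 213. 215.] rect mm [671.4  -4.7] [110.3 128.3] 3.6
gate_knob 0.39 [251. 343.] [ 0.6491 -0.154   0.089 ]
 sil gate_frame 0.71 [286. 166.] [206. 209. 211.] rect mm [671.6  -2.9] [108.  125.1] 3.5
pad 0.93 [126. 253.] [ 0.5853 -0.0163  0.19  ]
pad 0.91 [167.  92.] [0.6121 0.0672 0.19  ]
pad 0.52 [180. 353.] [ 0.6126 -0.0807  0.19  ]
 sil pad 0.77 [276. 268.] [ 58. 104. 139.] rect mm [668.7 -21.8] [48.8 83.7] 2.8
 sil pad 0.77 [120. 258.] [ 43. 128.  37.] rect mm [587.2 -14.4] [23.5 33.6] 75.0
 sil pad 0.7 [167. 363.] [21. 22. 26.] rect mm [607.7 -80.9] [15.7  8.1] 84.6
```

View pics/w2.png

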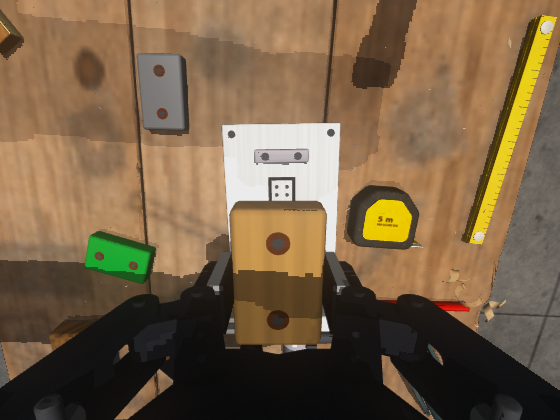

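The plate is centred near (282,202), with its upper stop at (281,156). The pad is held, filling columns 232–325 and rows 202–345. The station comes out at (0.6722, -0.0156) with a yaw of 3.5°. I'll check where the pad sits in the jaws.

Run:
```python
from h import *
o=bot.get_obs();T=np.eye(4);T[:3,:3]=R.from_quat(o["tool_rot"]).as_matrix();T[:3,3]=o["eef_pos"]
i=bot.camera_info("wrist");K=np.array(i["intrinsics"]);W=T@np.array(i["hand_eye"])
a=np.radians(2.98);ex=np.array([np.cos(a),np.sin(a),0]);ey=np.array([-np.sin(a),np.cos(a),0])
for dz in (-.0053,-.0253):
  for sx,sy in((-1,1),(1,1),(1,-1),(-1,-1)): print(dz,sx,sy,proj(K,W,o["eef_pos"]+ex*.022*sx+ey*.036*sy+[0,0,dz]).round())
c=o["eef_pos"]; print("to go mm",(np.array([.6722,-.0156])-c[:2])*1000)
```

```text
-0.0053 -1 1 [229. 204.]
-0.0053 1 1 [329. 204.]
-0.0053 1 -1 [322. 342.]
-0.0053 -1 -1 [235. 342.]
-0.0253 -1 1 [235. 195.]
-0.0253 1 1 [322. 195.]
-0.0253 1 -1 [317. 318.]
-0.0253 -1 -1 [240. 318.]
to go mm [ 2.54952101 -0.83582736]
```

```bash
python3 -m inch '[2,-1,-25,0,0,0.01,20, 3,-1,-60,0,0,0.01,20, 3,-1,-90,0,0,0.01,20, 3,-1,-112,0,0,0.01,20, 3,-1,-125,0,0,0.01,20, 3,-1,-132,0,0,0.01,20, 3,-1,-132,0,0,0.01,20, 3,-1,-132,0,0,0.01,20]' && python3 -m inch '[0,0,-2,0,0,0,20, 0,0,-3,0,0,0,20, 0,0,-3,0,0,0,20]'
```

```text
clock: 5.83
eef_pos: [0.6731, -0.0159, 0.0871]
tool_rot: [0.685, 0.729, 0.0, 0.0]
ft_force: [1.0, 1.0, -0.8]
grip_width: 0.0425
grasp_force: 61.3
clock: 6.08
eef_pos: [0.6735, -0.0159, 0.0848]
tool_rot: [0.685, 0.729, 0.001, 0.001]
ft_force: [0.8, -0.1, 0.0]
grip_width: 0.0426
grasp_force: 61.3
```

```bash
python3 -m inch '[0,0,-2,0,0,0,20, 0,0,-2,0,0,0,20, 0,0,-2,0,0,0,20]' && python3 -m inch '[0,0,-1,0,0,0,20, 0,0,-1.5,0,0,0,20, 0,0,-1.5,0,0,0,20]'; python3 -m inch '[0,0,-1,0,0,0,20, 0,0,-1,0,0,0,20]'
```

```text
clock: 6.33
eef_pos: [0.6728, -0.0159, 0.0817]
tool_rot: [0.685, 0.729, 0.0, -0.0]
ft_force: [0.5, -0.6, -0.2]
grip_width: 0.0423
grasp_force: 61.3
clock: 6.58
eef_pos: [0.6727, -0.0159, 0.0799]
tool_rot: [0.685, 0.729, -0.0, -0.0]
ft_force: [-0.5, -0.2, -0.3]
grip_width: 0.0423
grasp_force: 61.3
clock: 6.75
eef_pos: [0.6729, -0.0159, 0.0795]
tool_rot: [0.685, 0.729, 0.0, 0.0]
ft_force: [-0.6, -0.5, 1.5]
grip_width: 0.0425
grasp_force: 61.4
```

```bash
python3 -m inch '[0,0,-0.7,0,0,0,20, 0,0,-0.7,0,0,0,20]'
python3 - <<'E'
from h import *
im,K,W=cam("scene");cv2.imwrite("pics/s2.png",cv2.resize(im[150:300,150:350],(800,600),interpolation=cv2.INTER_CUBIC))
E
```

```text
clock: 6.92
eef_pos: [0.6729, -0.0158, 0.0794]
tool_rot: [0.685, 0.729, 0.0, 0.0]
ft_force: [-2.8, 0.3, 5.4]
grip_width: 0.0428
grasp_force: 61.7
```

View pics/s2.png

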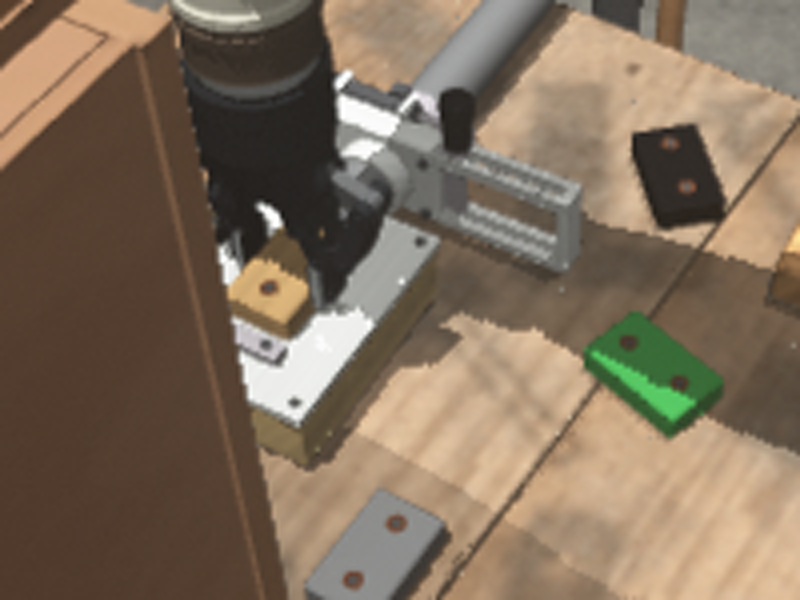

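The pad lies flat on the plate, holes up, clear of the near stop and with about 5 N of contact. Releasing it now.

```bash
python3 -m inch '[0,0,0,0,0,0,55, 0,0,0,0,0,0,65, 0,0,0,0,0,0,75, 0,0,0,0,0,0,75, 0,0,4,0,0,0,75, 0,0,10,0,0,0,75]' && python3 -m inch '[0,0,20,0,0,0,75, 0,0,50,0,0,0,75, 0,0,85,0,0,0,75, -8,-30,110,0,0,0,75, -13,-60,115,0,0,0,75, -16,-75,115,0,0,0,75, -16,-75,115,0,0,0,75, -16,-75,115,0,0,0,75]'; python3 look.py w3 suction_mouth,0.054,0.054 pad,0.054,0.074 gate_knob,0.089,0.106 gate_frame,0.062,0.062
```

```text
clock: 7.47
eef_pos: [0.6722, -0.0158, 0.0877]
tool_rot: [0.685, 0.729, -0.001, -0.001]
ft_force: [-0.5, -0.4, 0.1]
grip_width: 0.0645
grasp_force: 0.0
clock: 8.13
eef_pos: [0.6563, -0.0916, 0.2029]
tool_rot: [0.686, 0.728, -0.0, -0.001]
ft_force: [-0.1, -0.1, -0.8]
grip_width: 0.0642
grasp_force: 0.0
tcp [ 0.6563 -0.0916  0.2029] jaw 3.44 tilt [-0.001  0.001 -1.   ]
suction_mouth 0.42 [265. 281.] [ 0.6478 -0.1719  0.054 ]
 sil suction_mouth 0.72 [302. 175.] [170. 173. 175.] rect mm [670.8 -87.3] [312.7 174.2] 77.6
pad 0.77 [172.   6.] [0.5624 0.0652 0.054 ]
pad 0.75 [302. 125.] [ 0.6726 -0.0187  0.054 ]
pad 0.73 [125. 196.] [ 0.5131 -0.092   0.054 ]
 sil pad 0.82 [306. 120.] [ 88. 146. 190.] rect mm [673.  -17.9] [44.2 71.8] 3.4
 sil pad 0.82 [116. 194.] [ 48. 142.  43.] rect mm [516.5 -88.3] [40.4 63.5] 75.6
 sil pad 0.8 [174.  22.] [ 97. 100. 105.] rect mm [566.8  46.7] [39.8 30.8] 3.4
gate_knob 0.89 [264. 285.] [ 0.6477 -0.1566  0.089 ]
 sil gate_knob 0.91 [271. 282.] [42. 43. 47.] rect mm [ 656.3 -146.6] [35.7 42.7] 60.5
gate_frame 0.91 [321. 264.] [ 0.7011 -0.146   0.062 ]
 sil gate_frame 0.77 [302. 172.] [171. 173. 176.] rect mm [670.1 -85.2] [304.4 168.3] 77.7
```

View pics/w3.png

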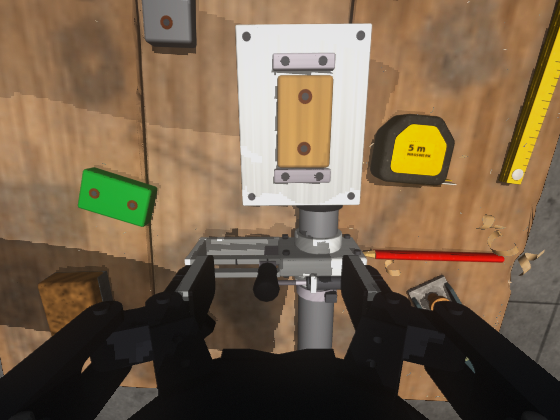

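The pad is square between the stops at (303,122): the measured centre is (0.673, -0.018) with a yaw of 3.4°, so it covers the mouth. The knob is at (264,283), at roughly (0.648, -0.154). I'll descend over it.

```bash
python3 -m inch '[-4,-30,0,0,0,0,65, -8,-55,-10,0,0,0,65, -8,-62,-35,0,0,0,65, -8,-62,-65,0,0,0,65, -8,-62,-90,0,0,0,65, -8,-62,-105,0,0,0,65, -8,-62,-105,0,0,0,65, -8,-62,-105,0,0,0,65]'
python3 - <<'E'
from h import *
im,K,W=cam("scene");a=cv2.resize(im[130:250,180:340],(800,600),interpolation=cv2.INTER_CUBIC);cv2.imwrite("pics/s3.png",a)
E
```

```text
clock: 9.25
eef_pos: [0.6482, -0.1525, 0.0975]
tool_rot: [0.685, 0.729, -0.001, -0.001]
ft_force: [-0.1, -0.4, 0.7]
grip_width: 0.0554
grasp_force: 0.0
```

View pics/s3.png

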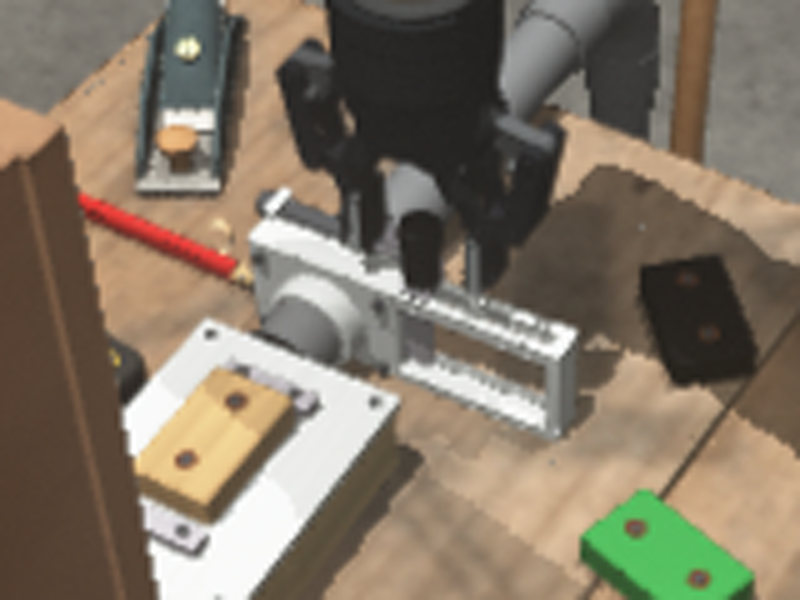

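The knob, at (420,250) in the crop, stands between the two fingers, and the pad is undisturbed. Closing on the knob.

```bash
python3 -m inch '[0,0,0,0,0,0,45, 0,0,0,0,0,0,30, 0,0,0,0,0,0,15, 0,0,0,0,0,0,5, 0,0,0,0,0,0,5, 0,0,0,0,0,0,5]'
```

```text
clock: 9.8
eef_pos: [0.65, -0.153, 0.1005]
tool_rot: [0.685, 0.729, 0.001, 0.002]
ft_force: [-0.5, 0.1, 5.4]
grip_width: 0.0194
grasp_force: 58.5
```

```bash
python3 -m inch '[-3,0,2,0,0,0,5, -7,0,2,0,0,0,5, -12,-1,2,0,0,0,5, -17,-1,2,0,0,0,5, -22,-1,2,0,0,0,5, -26,-2,2,0,0,0,5, -29,-2,2,0,0,0,5, -30,-2,2,0,0,0,5]'; python3 -m inch '[0,0,0,0,0,0,5, 0,0,0,0,0,0,5, 0,0,0,0,0,0,5]'; python3 look.py w4 pad,0.054,0.074 gate_knob,0.089,0.106 suction_mouth,0.054,0.054
python3 - <<'E'
from h import *
im,K,W=cam("scene");cv2.imwrite("pics/s4.png",cv2.resize(im[130:250,180:340],(800,600),interpolation=cv2.INTER_CUBIC))
for d in bot.spot_point("scene","gate_knob")[:2]: print(d,ray(K,W,d["uv"],.089))
E
```

```text
clock: 10.47
eef_pos: [0.6207, -0.1549, 0.1007]
tool_rot: [0.685, 0.729, 0.002, 0.002]
ft_force: [7.4, -0.7, -4.1]
grip_width: 0.0192
grasp_force: 59.3
clock: 10.72
eef_pos: [0.6209, -0.1549, 0.1006]
tool_rot: [0.685, 0.729, 0.002, 0.002]
ft_force: [7.2, -0.8, -2.9]
grip_width: 0.0194
grasp_force: 59.4
tcp [ 0.6209 -0.1549  0.1006] jaw 3.57 tilt [ 0.005 -0.    -1.   ]
pad 0.58 [ 93. 142.] [ 0.5157 -0.0999  0.054 ]
pad 0.55 [420. 250.] [ 0.7076 -0.1525  0.054 ]
 sil pad 0.65 [ 81. 138.] [ 50. 155.  37.] rect mm [521.5 -99.3] [33.8 57. ] 75.0
 sil pad 0.65 [163. 292.] [23. 28. 34.] rect mm [ 555.8 -179.2] [25.7  7.4] 27.3
 sil pad 0.55 [411.  33.] [ 79. 138. 180.] rect mm [672.  -43.1] [47.6 26.4] 3.7
gate_knob 0.94 [276. 275.] [ 0.6199 -0.1567  0.089 ]
gate_knob 0.16 [542.  81.] [ 0.7247 -0.0609  0.089 ]
 sil gate_knob 0.74 [284. 274.] [57. 57. 60.] rect mm [ 627.9 -148.1] [33.9 34.5] 87.5
 sil suction_mouth 0.7 [381. 167.] [170. 172. 174.] rect mm [ 662.3 -109.5] [198.1 173. ] 4.3
{'uv': [272.8, 184.3], 'confidence': 0.56} [ 0.61984596 -0.14697163  0.089     ]
```

View pics/s4.png

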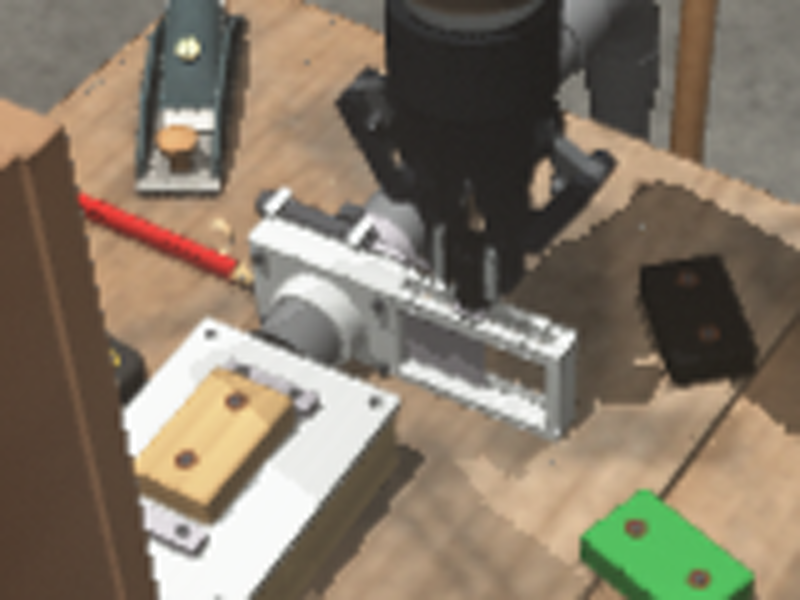

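View pics/w4.png

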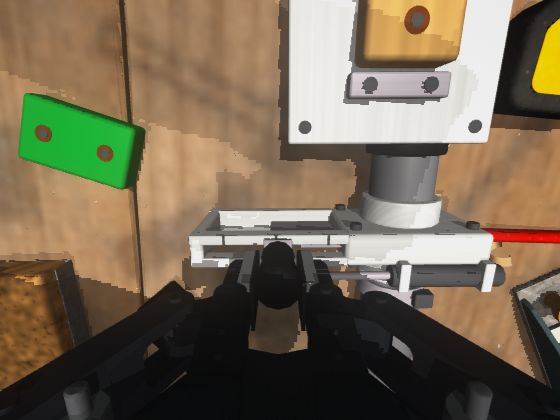

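The pad is undisturbed, and the gripper is holding the knob with the gate about half open. I'll take one enlarged view of the scribed lines to check the exact position.

Run:
```python
from h import *
im,K,W=cam("wrist")
a=np.radians(3.5);c,s=np.cos(a),np.sin(a);S=np.array([.6722,-.016,0])
f=lambda x,y,z:S+[c*x-s*y,s*x+c*y,z]
u0,v0,k=180,190,5
b=cv2.resize(im[v0:v0+110,u0:u0+160],None,fx=k,fy=k,interpolation=cv2.INTER_CUBIC)
for x in(-32,-62,-92):
    p=[proj(K,W,f(x/1000,y,.062)) for y in(-.125,-.145)];print(x,np.round(p,1))
    for q in p: cv2.circle(b,tuple(int(round(t)) for t in ((q-[u0,v0])*k+2)),4,(0,0,255),-1)
print("TCP in station x",(c*(np.array(bot.get_obs()["eef_pos"])-S)[0]+s*(np.array(bot.get_obs()["eef_pos"])-S)[1])*1000)
cv2.imwrite("pics/w5.png",b)
```

```text
-32 [[326.3 233.4]
 [324.8 265.3]]
-62 [[273.9 233.4]
 [274.  265.4]]
-92 [[221.5 233.5]
 [223.2 265.5]]
TCP in station x -59.63427004913348
```

View pics/w5.png

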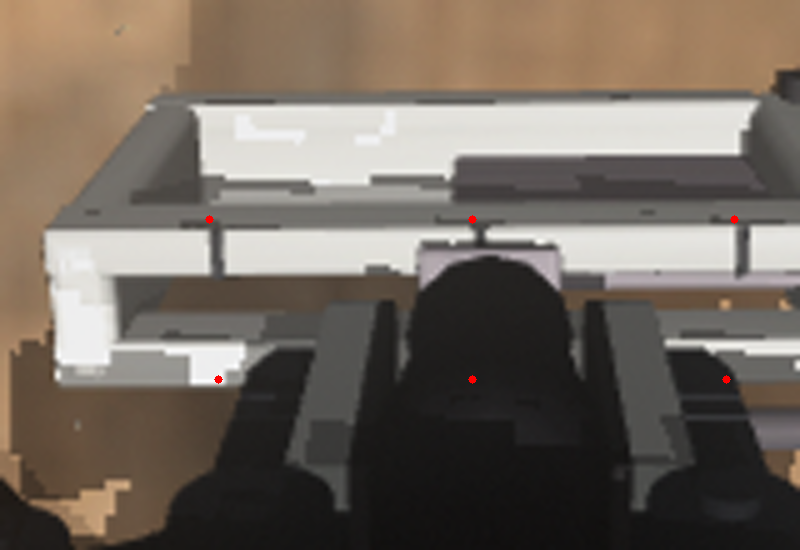

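The three lines are at 217, 480 and 741 px in the crop. The knob's base plate is centred at 489, about 1 mm short of the middle line, which agrees with the 29.1 mm of measured travel. I'll draw it 1 mm further.

```bash
python3 -m inch '[-0.5,0,0,0,0,0,5, -1,0,0,0,0,0,5, -1,0,0,0,0,0,5, -1,0,0,0,0,0,5]'; python3 look.py w6 gate_knob,0.089,0.106
python3 - <<'E'
from h import *
im,K,W=cam("top")
for d in bot.silhouettes("top","pad")[:6]: print(np.round(d["uv"]),round(d["confidence"],2),ray(K,W,d["uv"],.074).round(3),im[d["mask"]].mean(0).round())
E
```

```text
clock: 11.55
eef_pos: [0.6202, -0.155, 0.1006]
tool_rot: [0.685, 0.729, 0.002, 0.002]
ft_force: [7.2, -0.8, -4.6]
grip_width: 0.0196
grasp_force: 59.3
tcp [ 0.6202 -0.155   0.1006] jaw 3.57 tilt [ 0.005 -0.    -1.   ]
gate_knob 0.82 [279. 275.] [ 0.6204 -0.1565  0.089 ]
 sil gate_knob 0.57 [284. 274.] [55. 54. 58.] rect mm [ 619.6 -147.6] [33.3 19.5] 89.6
[349. 241.] 0.85 [ 0.541 -0.248  0.074] [30. 30. 33.]
[240. 183.] 0.74 [ 0.666 -0.021  0.074] [116. 148. 173.]
[193. 246.] 0.68 [0.534 0.076 0.074] [141. 140. 144.]
[269. 173.] 0.53 [ 0.687 -0.083  0.074] [140. 137. 139.]
```

Travel is now 29.8 mm, the grip is firm and the pad is in place, so I'm handing it in.

```bash
python3 -c "
from workcell import bot
print(bot.job_done())"
```

```text
the job is handed in; nothing more can be done
None
```

The job is handed in: the pad lies flat, drilled face up, about 2 mm off centre between the stops and covering the whole suction mouth, released with the gate still shut, and the gripper is holding the gate at half (29.8 mm measured); the arm never went near the sanding block or tape measure.

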